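# Draw the used filter plate and hold it to the survey probe

## Task

Lift the blue flap of the grey filter box right back, draw the used filter plate (the one with the red tab) straight up out of its slot, and hold it upright and squarely in front of the round window of the survey probe, its middle level with the window's middle and about 4 cm away, with a broad face towards the window. Finish while still holding it there, still and carried by the gripper alone. Leave the spare plate (white tab) in its slot, do not touch the probe or its stand, and leave the bottle, the cup and the tip box where they stand.

Things in the scene. Friction and masses are not known exactly. Their poses are not given: they have to be found in the camera images.
- filter_box: Grey open-topped box fixed to the bench, 130 (its x) x 230 (its y) x 126 mm high, walls and floor 5 mm; origin under its centre, x from its front to the hinge side, z up. Two plate slots at x = -8, y = -45 and +45 mm: 40 mm tall black guides with 1.5 to 2 mm play round the plate; either plate may be in either slot, out of sight while the flap is shut
- flap (a joint): Angle of the blue cover flap (130 x 230 x 6 mm, 0.2 kg): 0 shut on the rim, grows as it opens upward about its far edge, stop at 1.9 (leaning back past upright). May start up to 0.2 ajar. Stiff hinge: it stays where it is left; lifting takes about 3 N. From about 1.6 the gripper, fingers closing along box y, has room above both slots
- flap_grip (a point): Point in the yellow grip block on top of the flap: block 20 mm (box x when shut) x 16 mm (box y), standing 34 mm above the flap. The point is central, 14 mm below the block's top, 113 mm from the hinge line, 26 mm above the flap's underside. Axes turn with the flap (at 0 equal to the box's). Pinched across its 16 mm, it swivels between the pads as the flap swings
- flap_hinge (a point): Middle of the flap's hinge line, on the far upper edge of the box, 126.5 mm above the bench (65 mm in +x from the box's centre); the hinge axis is the box's y, x and z of this point turn with the flap
- used_filter: Used filter plate, RED tab, brown media, loose, 0.08 to 0.17 kg: plate 80 (its x) x 8 (its y, normal of the two like broad faces) x 70 mm tall; on its top edge a tab 26 (x) x 12 (y) x 36 mm tall, 70 to 106 mm above the origin. Origin mid lower edge, z up. In the box: origin 5 mm above the bench, tab top 15 mm below the rim, axes along the box's. Pinch the tab across its 12 mm
- used_filter_mid (a point): Middle of the used plate's 80 x 70 mm part, 35 mm above its origin, 53 mm below the middle of its tab; same axes as the plate
- spare_filter: Spare filter plate with the WHITE tab, white media, same size and axes as the used one, in the other slot; stays there
- probe: Survey probe on a stand fixed to the bench; origin on the bench under the window, z up, x from window back to post. Grey foot x -20 to +80 mm, 90 mm wide, 18 high; steel post 14 mm thick at x = +35, 153 mm high; red clamp up to 161 mm; black round head 54 mm across, x 0 to +16 mm, axis level, 150 mm above the bench, top at 177 mm
- window (a point): Centre of the probe's round window (brass coloured, 44 mm) on the front of the head, 150 mm above the bench; its -x axis points level out of the window, roughly towards the robot (within 0.3 rad); y level, z up
- reagent_bottle: Glass bottle with black cap, 56 mm diameter, 130 mm tall, standing; origin under its centre. Bystander
- red_cup: Red plastic cup, 66 mm across the rim, 75 mm tall, standing; origin under its centre. Bystander
- tip_box: Pipette tip box, grey with blue top, 85 x 120 x 65 mm; origin under its centre. Bystander

How it is judged:
On the way, in this order (a step that is already met when the one before it is completed fails the run):
1. the flap is lifted well open (past 1.2 rad) (value of joint flap above 1.2 rad), for 0.2 s.
2. the used plate is drawn up clear of its slot, in the gripper (z of used_filter in the frame of filter_box above 0.06 m and contact force between used_filter and the fingers above 1 N), for 0.2 s.
At the end, for the whole second after the job is handed in: Gripper alone holds the used plate still, its middle 15 to 75 mm in front of the window, within 20 mm of its axis in side and height, upright and face-on within 0.2 rad; spare in its slot (raised under 20 mm); bottle, cup, tip box within 30 mm and upright (x of used_filter_mid in the frame of window between -0.075 and -0.015 m and y of used_filter_mid in the frame of window between -0.02 and 0.02 m and z of used_filter_mid in the frame of window between -0.02 and 0.02 m and angle between the y axis of used_filter and the x axis of window, either way round below 0.2 rad and angle between used_filter's own z axis and vertical below 0.2 rad and contact force between used_filter and the fingers above 1 N and height (world z) of used_filter above 0.08 m and contact force between used_filter and filter_box below 0.1 N and contact force between used_filter and probe below 0.1 N and contact force between used_filter and table below 0.1 N and linear speed of used_filter below 0.03 m/s and angular speed of used_filter below 0.3 rad/s and z of spare_filter in the frame of filter_box below 0.02 m and horizontal distance between spare_filter and filter_box below 0.06 m and distance of each of reagent_bottle, red_cup, tip_box from where it was at the start of the episode below 0.03 m and angle between each of reagent_bottle, red_cup, tip_box's own z axis and vertical below 0.3 rad); the arm keeps its last pose, push and grip.
It fails at once if the probe or its stand is touched (more than 1 N) (contact force between probe and anything else above 1 N).
It fails at once if the spare plate is drawn out of its slot (raised 35 mm) (z of spare_filter in the frame of filter_box above 0.035 m).
It fails at once if a bystander (bottle, cup, tip box) is displaced or knocked over (distance of any of reagent_bottle, red_cup, tip_box from where it was at the start of the episode above 0.03 m or angle between any of reagent_bottle, red_cup, tip_box's own z axis and vertical above 0.5 rad).
It also fails if it takes over 58 s, if anything falls off the work surface, if the arm or the gripper's body presses on something with over 40 N, if the wrist force passes 120 N, or if a joint passes its speed limit or range.

## Robot

A 6-joint arm with a two-finger parallel gripper is mounted at the origin on the work surface. World frame = base frame: x ahead of the robot, y to its left, z up, the work surface at z = 0. Lengths are in m, angles in rad, forces in N, time in s.
With the tool pointing down it reaches from about 0.25 to 0.725 m from the base axis. Payload 4 kg.
Tool frame: the origin (TCP) lies midway between the tips of the shut fingers; the grasp point (between the pads) lies 19 mm behind it; z points along the fingers, y is the direction in which the jaws open and shut (so a half turn about z gives the same grasp; the last joint's range is limited). The gripper opens to 85 mm and grips with 20 to 120 N. Pads are 22 mm wide; open, the fingers measure 114 mm over their backs; the gripper's body (76 mm by 85 mm) begins 54 mm behind the grasp point. The pads swing forward as they close: fully open they stand 13 mm farther back than shut.
Start: joints at [-1.313, 0.241, 0.005, 1.335, 0, 1.571], TCP at [0.127, -0.483, 0.231] pointing down, gripper open.
Joint ranges: [-2.72, 2.72], [-1.05, 1.87], [-1.09, 1.28], [-1.99, 2.15], [-1.42, 1.44], [-3.14, 3.14]. Speed limits (rad/s): [2.79, 2.79, 3.14, 3.14, 3.14, 3.14].

## Interface

Orientations are given as a unit quaternion [x, y, z, w].
In Python, from workcell import get_obs, camera, camera_model, job_done, masks_of gives the robot as it stands.
- The arm moves only by the tool jog_arm, never from a script. Its argument "deltas" is a list that holds one entry, the list of rows, each a list of 7 numbers: the shift along the tool's x, y, z in mm, then the turn, a rotation vector about the tool's x, y, z in degrees, then the finger opening in mm, from 0 to 85.4. A call has 1 to 5 rows; each row shifts and turns the pose as measured when the row begins, along the tool's axes as they then stand; what a row does not reach is not made up. A row lasts 1/10 s, in which the tool goes at most 50 mm and 8.59 degrees, less where a joint would pass 70% of its speed; a pose out of reach is approached as far as the arm can. A call with a gripper value outside its range is refused whole. The fingers move at their own pace and stop on an object; the grip force is fixed at half the most. Time passes only in rows, so rows that do not move let the fingers close. It gives the time, the measured TCP pose, the force and the opening at its end, in the units of the state.
- get_obs(): the state, without advancing time (a new reading comes with each control period).
- camera(name): name is "scene" or "top" or "wrist"; returns the picture (420x560x3 uint8, red, green, blue); there is no depth.
- camera_model(name): a dict with "fovy" (degrees; the focal length in pixels is half the picture's height over the tangent of half this angle, whatever the lens; pixels are square), "cx", "cy" (the principal point, pixels), "pose" (4x4, takes a point from camera to world coordinates); the wrist camera has in their place "T_tool_cam" (4x4, takes a point from camera to tool coordinates, whose origin is the TCP and whose axes are the flange's). Camera axes: x right, y down, z forward; pixel columns grow to the right and rows downward; lengths in m; the calibration is good to about 2 mm. The wrist camera is an equidistant fisheye: a pixel r from the principal point sees the ray r / f radians off the axis. A picture is of the moment at which its call begins: read the wrist's pose just before it. camera_model takes no time and is no camera call.
- job_done(): hands the job in, once; it reports no verdict.
Trained networks look in the newest picture that a camera, given by its name, has taken for a name from the list of things; names that differ only in an ending like _2 or _b are one class to them, and where a whole thing is asked for, a point or a joint stands for the part that bears it (a point fixed in the world has none). Each returns a list of dicts, best first, with "conf" (0 to 1); they miss things now and then, are a little off and sometimes report something else, mostly with a low value. They report only what shows in the picture. A call takes as long as a camera call.
- masks_of(target, camera): "pixels" (420x560 bool, what is visible of it) and "at" ([column, row] in pixels, amid what is visible of it).
The state is a dict: "clock": time; "joint_pos": joint angles; "joint_vel": joint speeds; "tau": joint torques, N m; "eef_pos": TCP position; "tool_rot": TCP orientation; "ft_force": force on the tool from outside, world axes, zero at the start; "ft_torque": the same for the moment, N m; "grip_width": finger opening in m.
Only numpy, scipy, OpenCV 4.12 (cv2) and the standard library are available. Lean on these libraries where they do the work, as an engineer would, in place of code of your own. Each camera call takes 0.05 s, during which the arm holds its last target. There are 200 camera calls.

## Working session

There is one attempt and no reset: what is moved stays moved. The work goes in short steps, Python scripts to look and compute and a tool call to move; the robot and the scene stay as the last step left them, time stands still between calls to the robot, and variables do not carry over. Pictures are saved under pics/ and viewed, about 8 in all and at most 12, crops included, and the job is handed in when it is done.

Besides the shell and the picture viewer there is one more tool, called after ">>>" as name(argument=value, ...) on one line, values as JSON. jog_arm: Moves the arm, as the interface text tells. Its arguments: {"type":"object","properties":{"deltas":{"type":"array"}},"required":["deltas"]}

```bash
ls; mkdir -p pics
cat > h.py <<'E'
import numpy as np, cv2
from workcell import *
from scipy.spatial.transform import Rotation as R
def save(img,n): cv2.imwrite(f'pics/{n}.png',img[:,:,::-1])
def K(n):
    m=camera_model(n); f=210/np.tan(np.radians(m['fovy'])/2); return m,f
def ray(n,px,obs=None):
    m,f=K(n); u=np.array([px[0]-m['cx'],px[1]-m['cy']],float)
    if n=='wrist':
        r=np.linalg.norm(u); a=r/f; d=np.array([*(np.sin(a)*u/max(r,1e-9)),np.cos(a)])
        o=obs or get_obs(); T=np.eye(4); T[:3,:3]=R.from_quat(o['tool_rot']).as_matrix(); T[:3,3]=o['eef_pos']; T=T@m['T_tool_cam']
    else: d=np.array([u[0]/f,u[1]/f,1]); T=np.array(m['pose'])
    d=T[:3,:3]@d; return T[:3,3],d/np.linalg.norm(d)
def atz(n,px,z,obs=None):
    o,d=ray(n,px,obs); return o+d*(z-o[2])/d[2]
def proj(n,P,obs=None):
    m,f=K(n)
    if n=='wrist':
        o=obs or get_obs(); T=np.eye(4); T[:3,:3]=R.from_quat(o['tool_rot']).as_matrix(); T[:3,3]=o['eef_pos']; T=T@m['T_tool_cam']
    else: T=np.array(m['pose'])
    p=(np.linalg.inv(T)@np.append(P,1))[:3]
    if n=='wrist':
        r=np.hypot(p[0],p[1]); a=np.arctan2(r,p[2]); return np.array([m['cx'],m['cy']])+f*a*p[:2]/max(r,1e-9)
    return np.array([m['cx'],m['cy']])+f*p[:2]/p[2]
E
python3 - <<'E'
from h import *
s=camera('scene'); save(s,'scene0'); t=camera('top'); save(t,'top0')
for c in ('scene','top'):
    m,f=K(c); print(c,f,m['cx'],m['cy'],np.round(m['pose'],3).tolist())
    for n in ('filter_box','flap','flap_grip','probe','window','reagent_bottle','red_cup','tip_box'):
        r=masks_of(n,c)
        print(c,n,[(round(x['conf'],2),np.round(x['at']).tolist(),int(x['pixels'].sum())) for x in r[:2]])
o=get_obs(); print(o['clock'],o['eef_pos'],o['tool_rot']); print(camera_model('wrist'))
E
```

```text
pics
scene 421.3524770910898 272.14583177907747 215.18874956145828 [[-0.593, 0.664, -0.456, 1.006], [0.805, 0.496, -0.325, 0.444], [0.01, -0.56, -0.828, 0.947], [0.0, 0.0, 0.0, 1.0]]
scene filter_box [(0.74, [296.0, 227.0], 7498)]
scene flap [(0.58, [298.0, 213.0], 5085)]
scene flap_grip [(0.8, [298.0, 216.0], 5125), (0.52, [164.0, 186.0], 1505)]
scene probe [(0.78, [165.0, 183.0], 1513)]
scene window [(0.68, [274.0, 163.0], 407), (0.55, [166.0, 186.0], 1523)]
scene reagent_bottle [(0.63, [178.0, 260.0], 718)]
scene red_cup []
scene tip_box [(0.69, [419.0, 294.0], 2460), (0.36, [295.0, 214.0], 5044)]
top 411.4837103221259 282.75855362690726 210.01571325392229 [[0.023, -0.996, 0.086, 0.455], [-1.0, -0.023, 0.001, 0.144], [0.001, -0.086, -0.996, 1.233], [0.0, 0.0, 0.0, 1.0]]
top filter_box [(0.84, [277.0, 221.0], 4461)]
top flap []
top flap_grip [(0.95, [277.0, 222.0], 4245), (0.73, [336.0, 272.0], 431)]
top probe [(0.9, [404.0, 199.0], 1222), (0.72, [279.0, 223.0], 4176)]
top window [(0.76, [406.0, 201.0], 1224)]
top reagent_bottle [(0.56, [340.0, 149.0], 376)]
top red_cup [(0.84, [335.0, 276.0], 455), (0.58, [276.0, 221.0], 4238)]
top tip_box [(0.74, [164.0, 235.0], 1357)]
0.9 [ 0.12747327 -0.48346973  0.23131756] [ 9.91703060e-01  1.28549761e-01 -9.05996142e-06  8.75507341e-07]
{'fovy': 65.70646984690485, 'cx': 280.00368689913375, 'cy': 205.5126380510832, 'T_tool_cam': array([[ 3.81034388e-04, -9.48596646e-01, -3.16487373e-01,
         8.27017968e-02],
       [ 9.99999807e-01,  2.06297814e-04,  5.85618623e-04,
        -9.49578826e-04],
       [-4.90225208e-04, -3.16487536e-01,  9.48596542e-01,
        -1.42371435e-01],
       [ 0.00000000e+00,  0.00000000e+00,  0.00000000e+00,
         1.00000000e+00]])}
```

Run:
```python
import cv2
a=cv2.imread('pics/top0.png')[120:320,110:450]; cv2.imwrite('pics/top0c.png',cv2.resize(a,(790,465),interpolation=cv2.INTER_CUBIC))
a=cv2.imread('pics/scene0.png')[110:360,120:500]; cv2.imwrite('pics/scene0c.png',cv2.resize(a,(798,525),interpolation=cv2.INTER_CUBIC))
```

```text
(no output)
```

View pics/top0c.png

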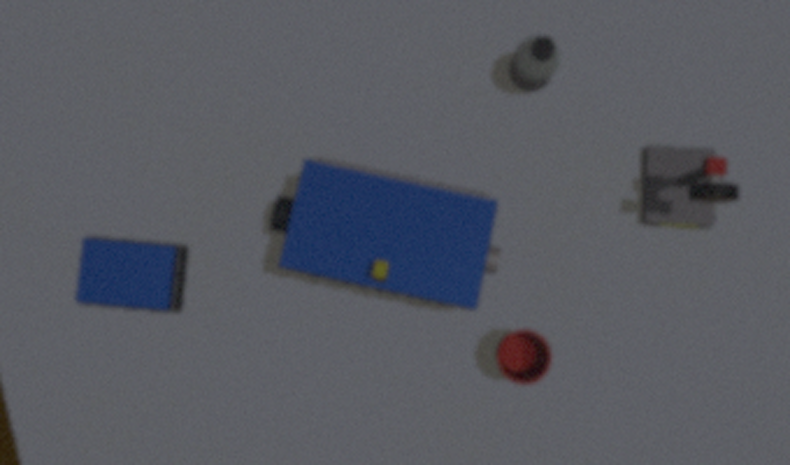

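View pics/scene0c.png

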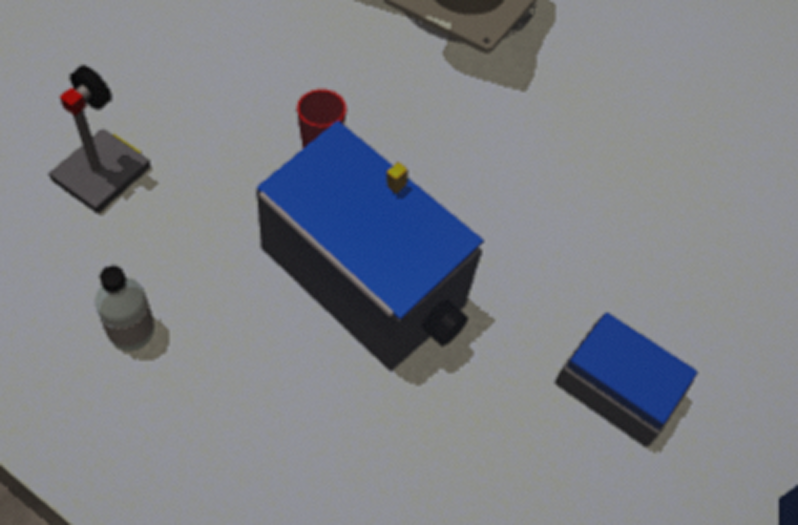

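The top view shows the box with its flap corners at crop (305,160), (496,200), (475,308) and (280,268). The yellow grip is at (380,269), the probe head at (715,191) with its window facing the robot, the cup at (524,356) and the bottle at (535,65). The scene view agrees. Next I'll fit the box and probe poses from both views.

```bash
cat > fit.py <<'E'
from h import *
from scipy.optimize import least_squares
def img(n): return cv2.imread(f'pics/{n}.png')
def blue(n,roi):
    h=cv2.cvtColor(cv2.medianBlur(img(n),3),cv2.COLOR_BGR2HSV); m=cv2.inRange(h,(105,120,60),(130,255,255))
    y=cv2.inRange(h,(22,110,60),(35,255,255)); m|=y
    k=np.zeros_like(m); k[roi[1]:roi[3],roi[0]:roi[2]]=255
    return m&k,y&k
S={}
for c,n,roi in (('top','top0',(222,180,330,260)),('scene','scene0',(235,160,355,265))):
    m,y=blue(n,roi); cs=max(cv2.findContours(m,0,1)[0],key=cv2.contourArea)
    h=cv2.convexHull(cs); 
    for e in range(2,15):
        p=cv2.approxPolyDP(h,e,True)
        if len(p)<=4: break
    M=cv2.moments(y,True); print(c,p[:,0].tolist(),'yel',M['m10']/M['m00'],M['m01']/M['m00'],M['m00'])
E
python3 fit.py
```

```text
top [[322, 208], [313, 251], [231, 233], [243, 189]] yel 273.12 235.8 25.0
scene [[279, 168], [349, 224], [311, 261], [243, 200]] yel 308.780487804878 191.0 41.0
```

```bash
cat > fit2.py <<'E'
from fit import *
def flap_pt(q,l):  # l in flap frame
    x,y,w,a=q; c,s=np.cos(a),np.sin(a)
    # opens upward: -x end rises
    b=np.array([65+ c*l[0]+s*l[2], l[1], 126.5 - s*l[0]+c*l[2]])/1000
    return np.array([x+np.cos(w)*b[0]-np.sin(w)*b[1], y+np.sin(w)*b[0]+np.cos(w)*b[1], b[2]])
L=[(0,115,6),(0,-115,6),(-130,-115,6),(-130,115,6),(-113,0,33)]
O={'top':[(243,189),(322,208),(313,251),(231,233),(273.1,235.8)],'scene':[(311,261),(243,200),(279,168),(349,224),(308.8,191)]}
def res(q):
    return np.concatenate([(proj(c,flap_pt(q,l))-o) for c in O for l,o in zip(L,O[c])])
r=least_squares(res,[.43,.15,-.2,.1],loss='soft_l1'); q=r.x; print('box',q); print(np.round(res(q).reshape(-1,2),1).tolist())
print('grip',flap_pt(q,(-113,0,26)),'hinge',flap_pt(q,(0,0,0)))
for a in np.linspace(0,1.8,7): print(round(a,2),np.round(flap_pt([*q[:3],a],(-113,0,26)),3))
# probe
def pp(q,l): x,y,w=q; return np.array([x+np.cos(w)*l[0]-np.sin(w)*l[1],y+np.sin(w)*l[0]+np.cos(w)*l[1],l[2]])
LP=[(.08,.045,.018),(.08,-.045,.018),(-.02,-.045,.018),(-.02,.045,.018),(.008,0,.177)]
tc=lambda u,v:(110+u/2.3235,120+v/2.325); sc=lambda u,v:(120+u/2.1,110+v/2.1)
OP={'top':[tc(643,147),tc(715,150),tc(715,226),tc(643,224)]}
OS=[(sc(92,88),(.008,0,.150)),(sc(73,100),(.035,0,.155))]
def rp(q): return np.concatenate([proj('top',pp(q,l))-o for l,o in zip(LP,OP['top'])]+[proj('top',pp(q,(.008,0,.177)))-tc(714,191)]+[proj('scene',pp(q,l))-o for o,l in OS])
r=least_squares(rp,[.5,-.17,0],loss='soft_l1'); print('probe',r.x); print(np.round(rp(r.x).reshape(-1,2),1).tolist())
print('cup',atz('top',(335.5,273),.04),'bottle',atz('top',(339,149),.06))
E
python3 fit2.py
```

```text
top [[322, 208], [313, 251], [231, 233], [243, 189]] yel 273.12 235.8 25.0
scene [[279, 168], [349, 224], [311, 261], [243, 200]] yel 308.780487804878 191.0 41.0
box [ 0.52134272  0.16101324 -0.17493801  0.10305629]
[[-3.4, -0.8], [1.4, -3.0], [1.6, 1.5], [-2.0, 2.2], [-0.1, 0.5], [-0.5, 0.6], [-2.4, -0.7], [0.5, -0.7], [1.2, -0.0], [-0.4, 1.5]]
grip [0.47729961 0.16879762 0.16398681] hinge [0.58535065 0.14970018 0.1265    ]
0.0 [0.474 0.169 0.152]
0.3 [0.487 0.167 0.185]
0.6 [0.508 0.163 0.212]
0.9 [0.536 0.158 0.231]
1.2 [0.569 0.153 0.241]
1.5 [0.603 0.147 0.241]
1.8 [0.636 0.141 0.231]
probe [ 0.56725664 -0.20628553 -0.01540295]
[[-0.1, -0.3], [-0.9, -0.4], [-1.2, 0.3], [-0.6, 0.0], [1.9, -0.3], [-0.7, -0.6], [0.2, -1.4]]
cup [ 0.37976559 -0.01044481  0.04      ] bottle [ 0.7372809  -0.01359222  0.06      ]
```

```bash
cat > plan.py <<'E'
from h import *
def pose(o=None):
    o=o or get_obs(); return np.array(o['eef_pos']),R.from_quat(o['tool_rot'])
def down(yaw): # tool down, tool x at yaw
    return R.from_matrix(np.array([[np.cos(yaw),np.sin(yaw),0],[np.sin(yaw),-np.cos(yaw),0],[0,0,-1]]).astype(float))
def plan(p,Rt,grip,mm=45,deg=8.5,start=None,z360=None):
    p0,R0=start or pose(); p=np.array(p,float)
    rv=(R0.inv()*Rt).as_rotvec()
    if z360 is not None and rv[2]*z360<0: rv=rv*(1-2*np.pi/np.linalg.norm(rv))
    n=max(1,int(np.ceil(max(np.linalg.norm(p-p0)*1000/mm,np.degrees(np.linalg.norm(rv))/deg))))
    for i in range(n):
        Ra=R0*R.from_rotvec(rv*i/n); s=Ra.inv().apply((p-p0)/n)*1000
        print([*[float(round(x,1)) for x in s],*[float(round(x,2)) for x in np.degrees(rv/n)],grip])
E
python3 - <<'E'
from plan import *
plan((.46,.17,.29),down(2.95),85,z360=-1)
E
```

```text
[25.7, -28.8, -3.1, -0.0, 0.0, -8.12, 85]
[29.5, -24.9, -3.1, -0.0, 0.0, -8.12, 85]
[32.7, -20.5, -3.1, -0.0, 0.0, -8.12, 85]
[35.3, -15.6, -3.1, -0.0, 0.0, -8.12, 85]
[37.1, -10.5, -3.1, -0.0, 0.0, -8.12, 85]
[38.2, -5.1, -3.1, -0.0, 0.0, -8.12, 85]
[38.6, 0.3, -3.1, -0.0, 0.0, -8.12, 85]
[38.2, 5.8, -3.1, -0.0, 0.0, -8.12, 85]
[37.0, 11.1, -3.1, -0.0, 0.0, -8.12, 85]
[35.0, 16.2, -3.1, -0.0, 0.0, -8.12, 85]
[32.4, 21.0, -3.1, -0.0, 0.0, -8.12, 85]
[29.1, 25.3, -3.1, -0.0, 0.0, -8.12, 85]
[25.2, 29.2, -3.1, -0.0, 0.0, -8.12, 85]
[20.9, 32.5, -3.1, -0.0, 0.0, -8.12, 85]
[16.1, 35.1, -3.1, -0.0, 0.0, -8.12, 85]
[10.9, 37.0, -3.1, -0.0, 0.0, -8.12, 85]
[5.6, 38.2, -3.1, -0.0, 0.0, -8.12, 85]
[0.2, 38.6, -3.1, -0.0, 0.0, -8.12, 85]
[-5.3, 38.2, -3.1, -0.0, 0.0, -8.12, 85]
```

>>> jog_arm(deltas=[[[26, -29, -10, 0, 0, -8.1, 85], [29, -25, -10, 0, 0, -8.1, 85], [33, -20, -10, 0, 0, -8.1, 85], [35, -16, -10, 0, 0, -8.1, 85], [37, -10, -10, 0, 0, -8.1, 85]]])

```text
clock: 1.4
eef_pos: [0.2143, -0.309, 0.2803]
tool_rot: [0.882, 0.472, 0.0, -0.001]
ft_force: [0.9, -0.1, 0.4]
grip_width: 0.0847
```

>>> jog_arm(deltas=[[[38, -5, -2, 0, 0, -8.1, 85], [38, 0, -2, 0, 0, -8.1, 85], [38, 6, -2, 0, 0, -8.1, 85], [37, 11, -2, 0, 0, -8.1, 85], [35, 16, -2, 0, 0, -8.1, 85]]])

```text
clock: 1.9
eef_pos: [0.299, -0.1293, 0.2935]
tool_rot: [0.654, 0.757, 0.001, 0.003]
ft_force: [0.9, -0.7, -0.9]
grip_width: 0.085
```

>>> jog_arm(deltas=[[[32, 21, 0, 0, 0, -8.1, 85], [29, 25, 0, 0, 0, -8.1, 85], [25, 29, 0, 0, 0, -8.1, 85], [21, 32, 0, 0, 0, -8.1, 85], [16, 35, 0, 0, 0, -8.1, 85]]])

```text
clock: 2.4
eef_pos: [0.3785, 0.054, 0.2958]
tool_rot: [0.337, 0.942, 0.001, 0.007]
ft_force: [0.5, -0.5, -0.6]
grip_width: 0.0853
```

Run:
```python
from plan import *
o=get_obs(); print(o['clock'],np.round(o['joint_pos'],2),np.round(o['eef_pos'],3))
plan((.46,.17,.29),down(2.95),85,z360=-1)
```

```text
2.4 [ 0.15 -0.03 -0.13  1.45 -0.01  0.83] [0.379 0.054 0.296]
[2.6, 35.3, 1.6, 0.03, 0.19, -7.09, 85]
[-1.7, 35.4, 1.6, 0.03, 0.19, -7.09, 85]
[-6.1, 34.9, 1.5, 0.03, 0.19, -7.09, 85]
[-10.4, 33.9, 1.5, 0.03, 0.19, -7.09, 85]
```

>>> jog_arm(deltas=[[[3, 35, 2, 0, 0.2, -7.1, 85], [-2, 35, 2, 0, 0.2, -7.1, 85], [-6, 35, 1, 0, 0.2, -7.1, 85], [-10, 34, 1, 0, 0.2, -7.1, 85]]])

```text
clock: 2.8
eef_pos: [0.4597, 0.1777, 0.2914]
tool_rot: [0.082, 0.997, 0.001, 0.002]
ft_force: [0.5, -0.2, 0.4]
grip_width: 0.0853
```

```bash
cat > w.py <<'E'
import sys; from plan import *; import json
o=get_obs(); im=camera('wrist'); n=sys.argv[1]; save(im,n); json.dump({k:list(map(float,o[k])) for k in('eef_pos','tool_rot')},open(n+'.json','w'))
print(o['clock'],np.round(o['eef_pos'],4),np.round(o['tool_rot'],4))
cv2.imwrite(f'pics/{n}v.png',cv2.resize(im[:,:,::-1],(784,588),interpolation=cv2.INTER_CUBIC))
E
python3 w.py w1
```

```text
2.8 [0.4597 0.1777 0.2914] [0.0824 0.9966 0.0015 0.0015]
```

View pics/w1v.png

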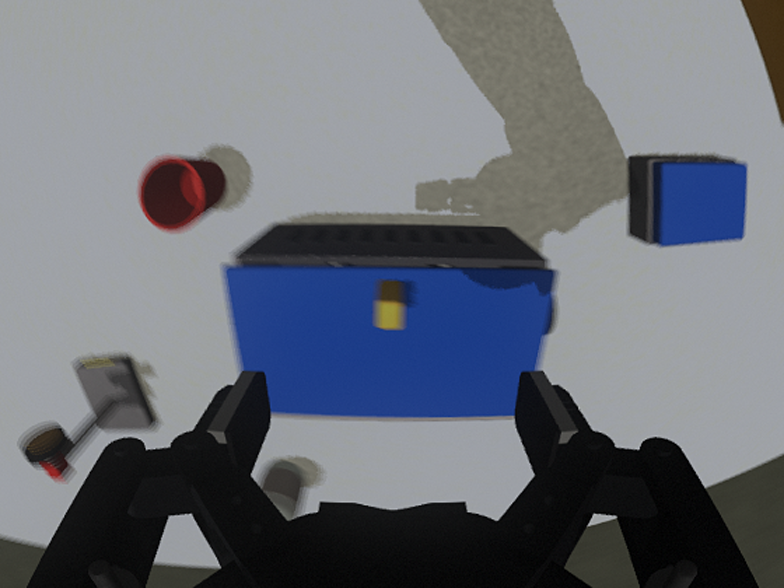

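The wrist view (scale 1.4) shows the flap corners at (225,266), (555,270), (522,416) and (243,412), the top of the yellow block at (390,316), and the probe head at (47,445). I'll refit the box using the wrist view.

```bash
cat > fit3.py <<'E'
from fit2 import *
import json
o=json.load(open('w1.json'))
W=np.array([(243,412),(522,416),(555,270),(225,266)])/1.4
# order far-left(y+), far-right(y-), near-right(y-), near-left(y+); image right = +y
OW=[W[1],W[0],W[3],W[2],np.array((390,317))/1.4]
LW=L[:4]+[(-113,0,40)]
def resw(q): 
    rw=np.concatenate([proj('wrist',flap_pt(q,l),o)-x for l,x in zip(LW,OW)])
    return rw
for nm,f in (('wrist',resw),('all',lambda q:np.concatenate([resw(q)*1.5,res(q)*.5]))):
    r=least_squares(f,[.52,.16,-.2,.1],loss='soft_l1'); q=r.x; print(nm,q,np.round(resw(q).reshape(-1,2),1).tolist())
    print('grip',flap_pt(q,(-113,0,26)),'block top',flap_pt(q,(-113,0,40)))
print('window via wrist @.15', atz('wrist',np.array((46,440))/1.4,.15,o))
E
python3 fit3.py | tail -5
```

```text
wrist [ 0.52383834  0.16507875 -0.18661073  0.10866962] [[2.3, 1.2], [2.0, 0.3], [-2.9, -0.6], [0.6, 1.4], [-1.8, -1.4]]
grip [0.48009757 0.17333734 0.16460215] block top [0.48158959 0.17305563 0.17851956]
all [ 0.52278044  0.16413886 -0.18379197  0.12411049] [[1.7, 0.5], [1.2, -0.1], [-4.8, -0.3], [0.1, 1.1], [-3.3, -0.7]]
grip [0.47960779 0.17216421 0.16628852] block top [0.4813117  0.17184748 0.18018084]
window via wrist @.15 [ 0.57713258 -0.19528004  0.15      ]
```

Run:
```python
from plan import *
plan((.481,.173,.20),down(2.955),85)
print(); plan((.481,.173,.153),down(2.955),60,start=((.481,.173,.20),down(2.955)),mm=30)
```

```text
[-6.4, -2.2, 30.0, 0.13, 0.06, 0.54, 85]
[-6.5, -2.0, 30.0, 0.13, 0.06, 0.54, 85]
[-6.5, -1.9, 30.0, 0.13, 0.06, 0.54, 85]

[0.0, 0.0, 23.5, 0.0, 0.0, 0.0, 60]
[0.0, 0.0, 23.5, 0.0, 0.0, 0.0, 60]
```

>>> jog_arm(deltas=[[[-6.5, -2, 30, 0.1, 0.1, 0.5, 60], [-6.5, -2, 30, 0.1, 0.1, 0.5, 60], [-6.5, -2, 30, 0.1, 0.1, 0.5, 60], [0, 0, 10, 0, 0, 0, 60], [0, 0, 0, 0, 0, 0, 60]]])

```text
clock: 3.35
eef_pos: [0.4833, 0.1763, 0.187]
tool_rot: [0.091, 0.996, 0.001, -0.0]
ft_force: [-0.0, 0.5, -0.2]
grip_width: 0.0599
```

```bash
python3 w.py w2
python3 - <<'E'
from plan import *
import json
o=json.load(open('w2.json'))
im=cv2.imread('pics/w2.png'); h=cv2.cvtColor(im,cv2.COLOR_BGR2HSV)
y=cv2.inRange(h,(20,100,90),(36,255,255)); n,l,s,c=cv2.connectedComponentsWithStats(y)
for i in range(1,n):
    if s[i][4]>60: print(s[i],c[i],atz('wrist',c[i],.179,o), 'edges y',[atz('wrist',(u,c[i][1]),.179,o)[:2].round(4) for u in (s[i][0],s[i][0]+s[i][2])],'front/back',[atz('wrist',(c[i][0],v),.179,o)[:2].round(4) for v in (s[i][1],s[i][1]+s[i][3])])
E
```

```text
3.35 [0.4833 0.1763 0.187 ] [ 9.080e-02  9.959e-01  1.400e-03 -2.000e-04]
[253 240  29  32 892] [267.06278027 255.34192825] [0.47929737 0.17163662 0.179     ] edges y [array([0.478 , 0.1644]), array([0.4807, 0.1793])] front/back [array([0.4707, 0.1734]), array([0.4891, 0.1697])]
```

View pics/w2.png

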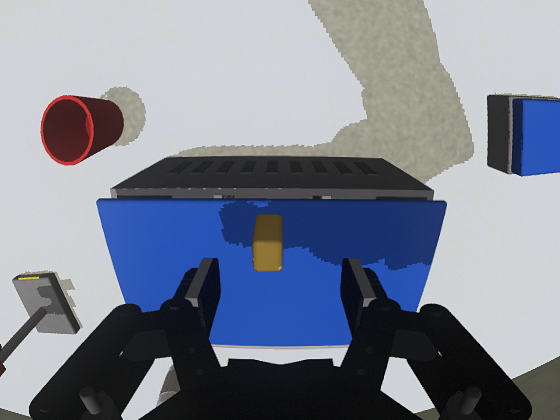

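Run:
```python
from plan import *
plan((.4805,.172,.146),down(2.955),40,mm=22)
```

```text
[1.1, -2.5, 20.9, 0.09, 0.01, 0.14, 40]
[1.1, -2.5, 20.9, 0.09, 0.01, 0.14, 40]
```

>>> jog_arm(deltas=[[[1, -2.5, 20, 0.1, 0, 0.1, 40], [1, -2, 20, 0.1, 0, 0.1, 40], [0, 0, 0, 0, 0, 0, 20], [0, 0, 0, 0, 0, 0, 0], [0, 0, 0, 0, 0, 0, 0]]])

```text
clock: 3.9
eef_pos: [0.4836, 0.1692, 0.1551]
tool_rot: [0.094, 0.996, -0.002, 0.006]
ft_force: [3.7, 4.2, -7.5]
grip_width: 0.0147
```

>>> jog_arm(deltas=[[[0, 0, 0, 0, 0, 0, 0], [0, 0, 0, 0, 0, 0, 0]]])

```text
clock: 4.1
eef_pos: [0.4839, 0.1693, 0.1558]
tool_rot: [0.094, 0.996, -0.002, 0.006]
ft_force: [2.5, -0.7, -10.5]
grip_width: 0.015
```

>>> jog_arm(deltas=[[[-4.5, 0, -9, 0, 0, 0, 0], [-5.3, 0, -8.5, 0, 0, 0, 0], [-6, 0, -8, 0, 0, 0, 0], [-6.7, 0, -7.4, 0, 0, 0, 0], [-7.3, 0, -6.8, 0, 0, 0, 0]]])

```text
clock: 4.6
eef_pos: [0.5124, 0.1637, 0.196]
tool_rot: [0.094, 0.996, -0.003, 0.002]
ft_force: [2.5, 1.0, -14.9]
grip_width: 0.0147
```

```bash
cat > arc.py <<'E'
from plan import *
import sys
o=get_obs(); p=np.array(o['eef_pos']); Rt=R.from_quat(o['tool_rot']); g=p-Rt.apply([0,0,.019])
q=(.5238,.165,-.187); ex=np.array([np.cos(q[2]),np.sin(q[2])]); ey=np.array([-ex[1],ex[0]]); H=np.array(q[:2])+.065*ex
d=g[:2]-H; x,z=d@ex,g[2]-.1265; print('x,y,z rel hinge mm',np.round([x*1e3,d@ey*1e3,z*1e3],1),'r',np.hypot(x,z)*1e3,'phi',np.degrees(np.arctan2(z,-x)),np.round(o['ft_force'],1),o['grip_width'],o['clock'])
print('tool',Rt.as_matrix().round(3).tolist())
E
python3 arc.py
```

```text
x,y,z rel hinge mm [-76.1  -3.3  88.5] r 116.66753175236812 phi 49.31642016572828 [  2.5   1.  -14.9] 0.014716066147063337 4.6
tool [[-0.982, 0.187, 0.003], [0.186, 0.982, -0.006], [-0.004, -0.006, -1.0]]
```

>>> jog_arm(deltas=[[[-8.5, 0, -6.7, 0, 0, 0, 0], [-9.2, 0, -6, 0, 0, 0, 0], [-9.7, 0, -5.1, 0, 0, 0, 0], [-10.1, 0, -4.3, 0, 0, 0, 0], [-10.4, 0, -3.4, 0, 0, 0, 0]]])

```text
clock: 5.1
eef_pos: [0.5524, 0.156, 0.2194]
tool_rot: [0.092, 0.996, -0.003, -0.011]
ft_force: [-4.2, 0.7, -9.8]
grip_width: 0.0147
```

```bash
python3 arc.py
```

```text
x,y,z rel hinge mm [-34.8  -3.3 111.9] r 117.19342091043083 phi 72.74064814379246 [-4.2  0.7 -9.8] 0.014680484244310251 5.1
tool [[-0.983, 0.184, -0.023], [0.184, 0.983, -0.004], [0.022, -0.008, -1.0]]
```

>>> jog_arm(deltas=[[[-10.6, 0, -2.8, 0, 0.3, 0, 0], [-10.8, 0, -1.8, 0, 0.3, 0, 0], [-11, 0, -0.8, 0, 0.3, 0, 0], [-11, 0, 0.3, 0, 0.3, 0, 0], [-11, 0, 1.2, 0, 0.3, 0, 0]]])

```text
clock: 5.6
eef_pos: [0.5944, 0.148, 0.2241]
tool_rot: [0.09, 0.995, -0.001, -0.04]
ft_force: [-6.2, -0.1, -2.5]
grip_width: 0.0145
```

```bash
python3 arc.py
```

```text
x,y,z rel hinge mm [  9.   -3.4 116.5] r 116.89345362026249 phi 94.43830236657858 [-6.2 -0.1 -2.5] 0.014466667309213262 5.6
tool [[-0.98, 0.18, -0.08], [0.18, 0.984, 0.006], [0.08, -0.009, -0.997]]
```

>>> jog_arm(deltas=[[[-11, 0, 0.5, 0, -1, 0, 0], [-11, 0, 1.6, 0, -1, 0, 0], [-11, 0, 2.6, 0, -1, 0, 0], [-10.7, 0, 3.6, 0, -1, 0, 0], [-10.4, 0, 4.6, 0, -1, 0, 0]]])

```text
clock: 6.1
eef_pos: [0.6374, 0.1398, 0.2137]
tool_rot: [0.088, 0.996, -0.004, -0.008]
ft_force: [-7.4, -0.4, -0.6]
grip_width: 0.0145
```

```bash
python3 arc.py
```

```text
x,y,z rel hinge mm [ 51.6  -3.4 106.2] r 118.08959901908788 phi 115.91063197715982 [-7.4 -0.4 -0.6] 0.01453406525912893 6.1
tool [[-0.984, 0.176, -0.017], [0.176, 0.984, -0.006], [0.015, -0.009, -1.0]]
```

>>> jog_arm(deltas=[[[0, 0, 0, 0, 0, 0, 50], [0, 0, 0, 0, 0, 0, 50], [0, 0, -25, 0, -0.5, 0, 50], [0, 0, -35, 0, -0.5, 0, 50], [10, 0, -35, 0, 0, 0, 50]]])

```text
clock: 6.6
eef_pos: [0.6289, 0.142, 0.3142]
tool_rot: [0.088, 0.996, -0.005, 0.002]
ft_force: [0.8, -0.1, 1.0]
grip_width: 0.05
```

>>> jog_arm(deltas=[[[35, 0, 0, 0, 0, 0, 50], [40, 0, 0, 0, 0, 0, 50], [35, 0, 0, 0, 0, 0, 50], [25, 0, 10, 0, 0, 0, 50], [0, 0, 0, 0, 0, 0, 50]]])

```text
clock: 7.1
eef_pos: [0.4988, 0.1684, 0.3204]
tool_rot: [0.089, 0.996, 0.002, 0.02]
ft_force: [-0.1, -1.0, 0.6]
grip_width: 0.0498
```

```bash
python3 w.py w3
python3 - <<'E'
from h import *
for n in('used_filter','spare_filter'): print(n,[(round(x['conf'],2),x['at'],int(x['pixels'].sum())) for x in masks_of(n,'wrist')])
E
```

```text
7.1 [0.4988 0.1684 0.3204] [0.0887 0.9959 0.0024 0.0198]
used_filter [(0.78, [313.0, 172.5], 794)]
spare_filter [(0.63, [240.6, 171.7], 819)]
```

View pics/w3v.png

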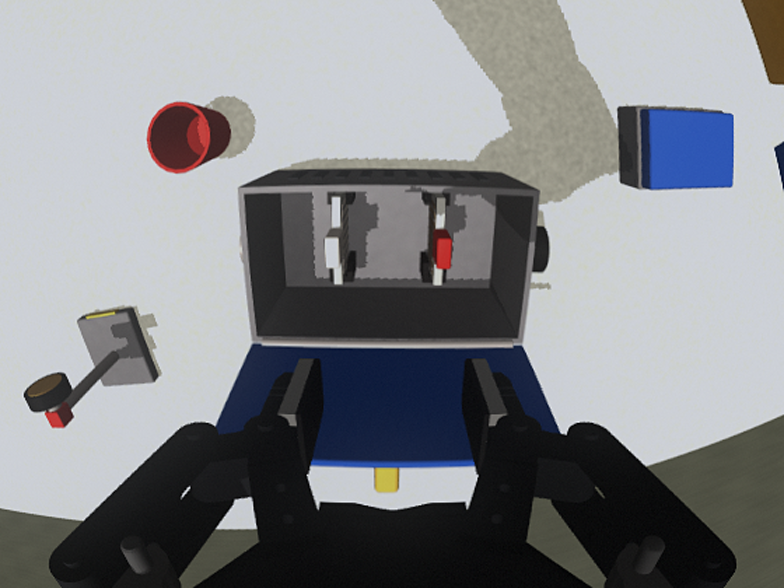

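The flap is open. The red tab is at view (443,250), in the +y slot. The white tab is at (333,250) and the probe window at (47,390). Next I'll measure the tab and the window.

Run:
```python
from h import *
import json
from scipy.optimize import least_squares
o=json.load(open('w3.json'))
h=cv2.cvtColor(cv2.imread('pics/w3.png'),cv2.COLOR_BGR2HSV)[150:210,290:340]
m=((h[:,:,0]<8)|(h[:,:,0]>172))&(h[:,:,1]>120)
v=h[:,:,2]*m; 
for r in (18,25,32,38): print(r+150,v[r,10:40].tolist())
C={k:np.array(p)/1.4 for k,p in dict(nr=(240,187),nl=(539,190),fl=(524,342),fr=(250,342)).items()}
loc=dict(nr=(-65,-115),nl=(-65,115),fl=(65,115),fr=(65,-115))
def w(q,l,z): c,s=np.cos(q[2]),np.sin(q[2]); return np.array([q[0]+(c*l[0]-s*l[1])/1e3,q[1]+(s*l[0]+c*l[1])/1e3,z])
f=lambda q:np.concatenate([proj('wrist',w(q,loc[k],.126),o)-C[k] for k in C])
r=least_squares(f,[.52,.165,-.187]); print(r.x,np.round(f(r.x),1)); q=r.x
print('slot+',w(q,(-8,45),.111),'slot px',[proj('wrist',w(q,(-8+a,45+b),.111),o).round(1).tolist() for a,b in ((0,0),(-13,-6),(-13,6),(13,6),(13,-6))])
print('head top-ish window @.15',atz('wrist',np.array((47,390))/1.4,.15,o))
```

```text
168 [0, 0, 0, 0, 0, 0, 0, 0, 0, 59, 75, 75, 73, 70, 69, 68, 69, 68, 70, 69, 66, 0, 0, 0, 0, 0, 0, 0, 0, 0]
175 [0, 0, 0, 0, 0, 0, 0, 0, 0, 63, 72, 66, 150, 188, 191, 190, 190, 191, 190, 189, 191, 194, 116, 0, 0, 0, 0, 0, 0, 0]
182 [0, 0, 0, 0, 0, 0, 0, 0, 0, 65, 73, 68, 167, 194, 190, 190, 189, 190, 189, 190, 191, 184, 0, 0, 0, 0, 0, 0, 0, 0]
188 [0, 0, 0, 0, 0, 0, 0, 0, 0, 0, 0, 0, 161, 192, 190, 189, 189, 188, 190, 191, 193, 157, 0, 0, 0, 0, 0, 0, 0, 0]
[ 0.52256124  0.16419725 -0.18818121] [-1.6  0.1  0.8 -0.1 -0.8  0.7  1.7 -0.7]
slot+ [0.52312073 0.2098994  0.111     ] slot px [[317.6, 181.3], [312.7, 170.0], [323.4, 170.2], [322.2, 192.4], [311.8, 192.3]]
head top-ish window @.15 [ 0.57690903 -0.2045534   0.15      ]
```

Run:
```python
from plan import *
plan((.5225,.2095,.16),down(2.953),50,mm=42)
```

```text
[-1.2, 10.6, 40.6, 0.15, 0.62, 0.13, 50]
[-1.6, 10.7, 40.5, 0.15, 0.62, 0.13, 50]
[-2.0, 10.8, 40.5, 0.15, 0.62, 0.13, 50]
[-2.4, 10.9, 40.4, 0.15, 0.62, 0.13, 50]
```

>>> jog_arm(deltas=[[[-1.2, 10.6, 40, 0.1, 0.6, 0.1, 50], [-1.6, 10.7, 40, 0.1, 0.6, 0.1, 50], [-2, 10.8, 40, 0.1, 0.6, 0.1, 50], [-2.4, 10.9, 38, 0.1, 0.6, 0.1, 50], [0, 0, 0, 0, 0, 0, 50]]])

```text
clock: 7.75
eef_pos: [0.536, 0.212, 0.1658]
tool_rot: [0.096, 0.995, 0.005, 0.009]
ft_force: [-0.7, -0.5, -0.8]
grip_width: 0.0501
```

```bash
python3 w.py w4
python3 - <<'E'
from plan import *
import json
o=json.load(open('w4.json'))
h=cv2.cvtColor(cv2.imread('pics/w4.png'),cv2.COLOR_BGR2HSV)
m=(((h[:,:,0]<8)|(h[:,:,0]>172))&(h[:,:,1]>120)&(h[:,:,2]>130)).astype(np.uint8)
n,l,s,c=cv2.connectedComponentsWithStats(m)
for i in range(1,n):
    if s[i][4]>80: print(s[i],c[i],atz('wrist',c[i],.111,o))
plan((.5225,.2095,.078),down(2.953),50,mm=25)
E
```

```text
7.75 [0.536  0.212  0.1658] [0.0957 0.9954 0.0049 0.0091]
[  0  56  34  71 386] [20.50777202 89.12435233] [0.39646311 0.04634748 0.111     ]
[260 188  18  37 596] [268.52852349 205.84060403] [0.52154644 0.20934879 0.111     ]
[4.0, -1.6, 22.6, 0.19, 0.3, -0.05, 50]
[3.9, -1.5, 22.6, 0.19, 0.3, -0.05, 50]
[3.7, -1.4, 22.7, 0.19, 0.3, -0.05, 50]
[3.6, -1.4, 22.7, 0.19, 0.3, -0.05, 50]
```

View pics/w4.png

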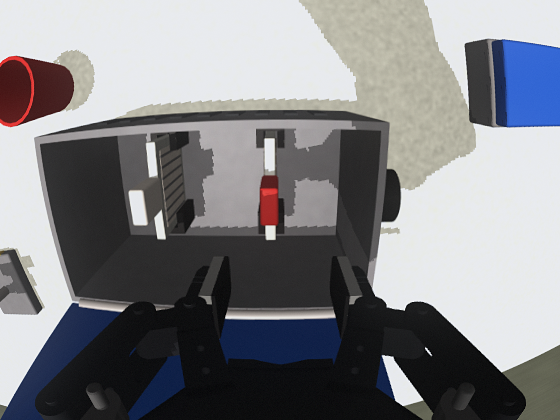

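The red tab is at (268,206) between the open fingers, at world (0.522, 0.209), which matches the fit. I'll descend and pinch it.

>>> jog_arm(deltas=[[[7, -2, 18, 0.2, 0.3, 0, 50], [5, -2, 22, 0.2, 0.3, 0, 50], [2, -1, 22, 0.2, 0.3, 0, 50], [1, -1, 18, 0.2, 0.3, 0, 50], [0, 0, 0, 0, 0, 0, 50]]])

```text
clock: 8.3
eef_pos: [0.535, 0.2102, 0.1003]
tool_rot: [0.098, 0.995, 0.004, 0.011]
ft_force: [-0.3, 0.0, -0.8]
grip_width: 0.0497
```

Run:
```python
from plan import *
o=get_obs(); print(o['eef_pos'],o['ft_force'])
plan((.522,.2093,.078),down(2.953),50,mm=25)
```

```text
[0.5350457  0.21018438 0.10029854] [-0.26025581  0.03696594 -0.83470296]
[6.5, -1.8, 11.0, 0.3, 0.59, -0.22, 50]
[6.4, -1.7, 11.1, 0.3, 0.59, -0.22, 50]
```

>>> jog_arm(deltas=[[[12, -2, 8, 0.2, 0.6, -0.1, 50], [4, -1, 8, 0.2, 0.3, 0, 50], [0, 0, 6, 0, 0, 0, 50], [0, 0, 0, 0, 0, 0, 50]]])

```text
clock: 8.7
eef_pos: [0.5229, 0.2115, 0.0836]
tool_rot: [0.098, 0.995, 0.004, 0.007]
ft_force: [0.7, 0.0, -0.1]
grip_width: 0.0502
```

Run:
```python
from plan import *
o=get_obs(); print(o['eef_pos'],o['ft_force'])
plan((.522,.2093,.078),down(2.953),50,mm=25)
```

```text
[0.52290045 0.21145829 0.08358789] [ 0.71755877  0.0021277  -0.09005549]
[0.5, -2.3, 5.6, 0.52, 0.79, -0.4, 50]
```

>>> jog_arm(deltas=[[[1, -2.3, 5, 0.5, 0.8, -0.4, 50], [0, 0, 0, 0, 0, 0, 25], [0, 0, 0, 0, 0, 0, 0], [0, 0, 0, 0, 0, 0, 0], [0, 0, 0, 0, 0, 0, 0]]])

```text
clock: 9.2
eef_pos: [0.5224, 0.2093, 0.0791]
tool_rot: [0.094, 0.996, -0.0, 0.0]
ft_force: [0.9, 0.8, -1.6]
grip_width: 0.0112
```

>>> jog_arm(deltas=[[[0, 0, 0, 0, 0, 0, 0], [0, 0, 0, 0, 0, 0, 0]]])

```text
clock: 9.4
eef_pos: [0.5224, 0.2094, 0.0791]
tool_rot: [0.094, 0.996, -0.0, 0.0]
ft_force: [0.1, -0.5, -0.4]
grip_width: 0.0111
```

Run:
```python
from plan import *
o=get_obs(); print(o['eef_pos'],o['ft_force'])
plan((.522,.2093,.24),down(2.953),0,mm=25)
```

```text
[0.5223669  0.20935348 0.07909454] [ 0.10871191 -0.53554507 -0.39161245]
[0.0, -0.0, -23.0, 0.0, 0.0, 0.0, 0]
[0.0, -0.0, -23.0, 0.0, 0.0, 0.0, 0]
[0.0, -0.0, -23.0, 0.0, 0.0, 0.0, 0]
[0.0, -0.0, -23.0, 0.0, 0.0, 0.0, 0]
[0.0, -0.0, -23.0, 0.0, 0.0, 0.0, 0]
[0.0, -0.0, -23.0, 0.0, 0.0, 0.0, 0]
[0.0, -0.0, -23.0, 0.0, 0.0, 0.0, 0]
```

Grasped at 11 mm with almost no side force. I'll draw it up gently.

>>> jog_arm(deltas=[[[0, 0, -8, 0, 0, 0, 0], [0, 0, -10, 0, 0, 0, 0], [0, 0, -12, 0, 0, 0, 0], [0, 0, -12, 0, 0, 0, 0], [0, 0, -14, 0, 0, 0, 0]]])

```text
clock: 9.9
eef_pos: [0.5206, 0.2089, 0.1375]
tool_rot: [0.094, 0.996, -0.001, -0.002]
ft_force: [0.3, 0.1, -1.2]
grip_width: 0.011
```

>>> jog_arm(deltas=[[[0, 0, -20, 0, 0, 0, 0], [0, 0, -25, 0, 0, 0, 0], [0, 0, -30, 0, 0, 0, 0], [0, 0, -30, 0, 0, 0, 0], [0, 0, -30, 0, 0, 0, 0]]])

```text
clock: 10.4
eef_pos: [0.5193, 0.2085, 0.2807]
tool_rot: [0.094, 0.996, -0.001, -0.002]
ft_force: [1.5, 0.6, -0.3]
grip_width: 0.0113
```

```bash
python3 w.py w5; python3 arc.py
python3 - <<'E'
from h import *
for n in('used_filter_mid','spare_filter'): print(n,[(round(x['conf'],2),x['at'],int(x['pixels'].sum())) for x in masks_of(n,'wrist')])
E
```

```text
10.4 [0.5193 0.2085 0.2807] [ 0.0937  0.9956 -0.001  -0.0024]
x,y,z rel hinge mm [-75.6  43.1 179.6] r 194.8203202594334 phi 67.16780605498094 [2.1 1.  2.9] 0.011257401355617076 10.45
tool [[-0.982, 0.187, 0.005], [0.187, 0.982, 0.002], [-0.004, 0.003, -1.0]]
used_filter_mid [(0.9, [281.2, 260.3], 3519)]
spare_filter [(0.81, [204.4, 179.0], 1465)]
```

View pics/w5.png

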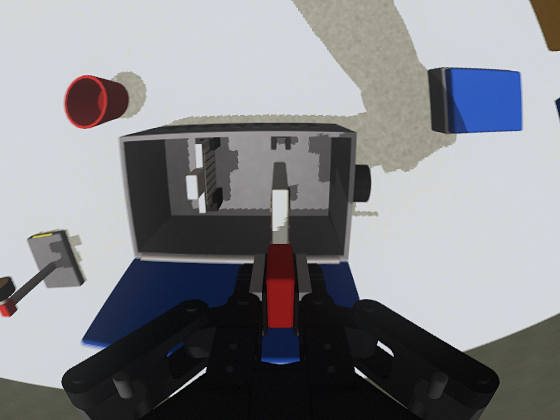

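The plate hangs vertically from the red tab at (280,285) and is clear of the box. The spare is still in its slot at (204,179). Next I'll carry the plate to a point well in front of the probe.

Run:
```python
from plan import *
plan((.42,-.13,.27),down(1.556),0,mm=38)
```

```text
[3.6, -35.2, 1.2, 0.01, 0.0, 8.01, 0]
[-1.3, -35.4, 1.2, 0.01, 0.0, 8.01, 0]
[-6.3, -34.8, 1.2, 0.01, 0.0, 8.01, 0]
[-11.1, -33.6, 1.2, 0.01, 0.0, 8.01, 0]
[-15.6, -31.8, 1.2, 0.01, 0.0, 8.01, 0]
[-19.9, -29.3, 1.2, 0.01, 0.0, 8.01, 0]
[-23.8, -26.2, 1.2, 0.01, 0.0, 8.01, 0]
[-27.2, -22.6, 1.2, 0.01, 0.0, 8.01, 0]
[-30.1, -18.6, 1.2, 0.01, 0.0, 8.01, 0]
[-32.4, -14.3, 1.2, 0.01, 0.0, 8.01, 0]
```

>>> jog_arm(deltas=[[[4, -35, 1, 0, 0, 8, 0], [-1, -35, 1, 0, 0, 8, 0], [-6, -35, 1, 0, 0, 8, 0], [-11, -34, 1, 0, 0, 8, 0], [-16, -32, 1, 0, 0, 8, 0]]])

```text
clock: 11.05
eef_pos: [0.4647, 0.0386, 0.2725]
tool_rot: [0.437, 0.9, -0.001, -0.002]
ft_force: [1.2, -0.7, -1.3]
grip_width: 0.011
```

>>> jog_arm(deltas=[[[-20, -29, 1, 0, 0, 8, 0], [-24, -26, 1, 0, 0, 8, 0], [-27, -23, 1, 0, 0, 8, 0], [-30, -19, 1, 0, 0, 8, 0], [-32, -14, 1, 0, 0, 8, 0]]])

```text
clock: 11.55
eef_pos: [0.4019, -0.1346, 0.2635]
tool_rot: [0.728, 0.686, -0.005, -0.005]
ft_force: [0.9, -0.9, -1.5]
grip_width: 0.0113
```

Run:
```python
from plan import *
o=get_obs(); print(o['clock'],o['eef_pos'],o['joint_pos'].round(2))
plan((.42,-.205,.24),down(1.556),0,mm=30)
```

```text
11.55 [ 0.40190619 -0.13462604  0.26346731] [-0.32  0.09 -0.1   1.4  -0.    1.31]
[-23.1, 7.5, 7.7, -0.26, -0.02, -0.86, 0]
[-23.2, 7.1, 7.7, -0.26, -0.02, -0.86, 0]
[-23.3, 6.8, 7.8, -0.26, -0.02, -0.86, 0]
```

```bash
python3 w.py w6
python3 - <<'E'
from h import *
for n in('window','probe','used_filter'): print(n,[(round(x['conf'],2),x['at'],int(x['pixels'].sum())) for x in masks_of(n,'wrist')])
E
```

```text
11.55 [ 0.4019 -0.1346  0.2635] [ 0.7279  0.6857 -0.0045 -0.0053]
window [(0.88, [442.1, 229.2], 6439), (0.6, [279.0, 259.7], 3609)]
probe [(0.91, [444.4, 228.7], 6377)]
used_filter [(0.63, [280.4, 260.1], 3610)]
```

View pics/w6v.png

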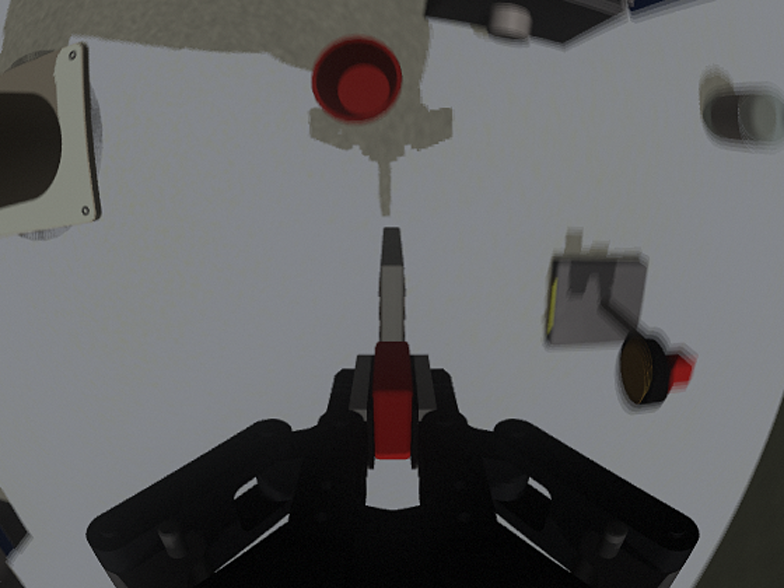

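The probe is clear in this view, with the brass window at view (636,371) and the foot corners near (555,252), (647,258), (638,345) and (547,343). I'll move in front of it, settle and measure.

>>> jog_arm(deltas=[[[-23, 7, 8, -0.3, 0, -0.9, 0], [-23, 7, 8, -0.3, 0, -0.9, 0], [-23, 7, 8, -0.3, 0, -0.9, 0], [0, 0, 0, 0, 0, 0, 0], [0, 0, 0, 0, 0, 0, 0]]])

```text
clock: 12.25
eef_pos: [0.4233, -0.1992, 0.2372]
tool_rot: [0.704, 0.71, 0.003, -0.001]
ft_force: [0.4, -0.0, -1.1]
grip_width: 0.0112
```

```bash
python3 w.py w7
python3 - <<'E'
from h import *
r=masks_of('probe','wrist')[0]; m=r['pixels']; v,u=np.where(m); a,b,c,d=u.min()-10,v.min()-10,u.max()+10,v.max()+10
a,b=max(a,0),max(b,0); print('crop',a,b,c,d,r['conf'])
im=cv2.imread('pics/w7.png')[b:d,a:c]; s=min(790/im.shape[1],590/im.shape[0]); print('scale',s)
cv2.imwrite('pics/w7c.png',cv2.resize(im,None,fx=s,fy=s,interpolation=cv2.INTER_CUBIC))
E
```

```text
12.25 [ 0.4233 -0.1992  0.2372] [ 0.7037  0.7105  0.0026 -0.0014]
crop 368 133 511 262 0.8
scale 4.573643410852713
```

View pics/w7c.png

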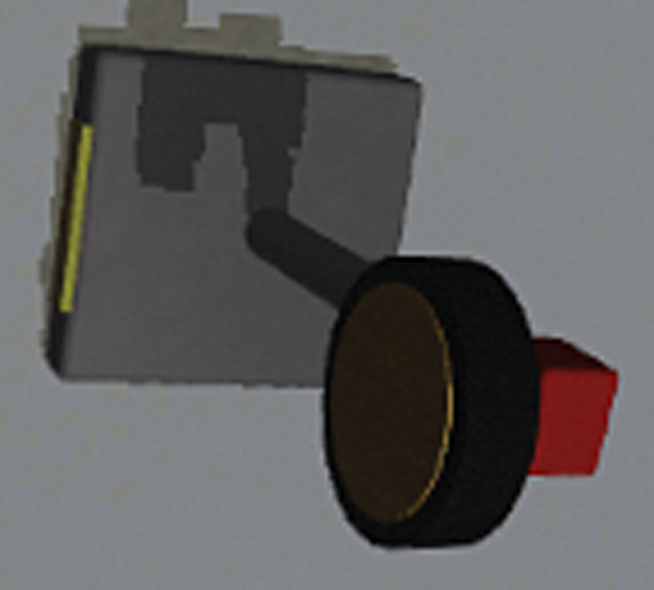

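```bash
cat > pf.py <<'E'
from plan import *
import json
from scipy.optimize import least_squares
o=json.load(open('w7.json')); s=4.5736; px=lambda u,v:np.array((368+u/s,133+v/s))
def pp(q,l): x,y,w=q; return np.array([x+np.cos(w)*l[0]-np.sin(w)*l[1],y+np.sin(w)*l[0]+np.cos(w)*l[1],l[2]])
th=np.linspace(0,2*np.pi,73)
def f(q):
    E=np.array([proj('wrist',pp(q,(0,.022*np.cos(t),.15+.022*np.sin(t))),o) for t in th])
    bb=np.array([*E.min(0),*E.max(0)])-np.array([*px(328,283),*px(453,522)])
    ft=[proj('wrist',pp(q,l),o)-px(*u) for l,u in (((-.02,.045,.018),(98,50)),((.08,.045,.018),(420,82)),((-.02,-.045,.018),(65,378)),((.035,0,.018),(268,228)))]
    return np.concatenate([bb,*ft])
r=least_squares(f,[.57,-.205,0],loss='soft_l1'); q=r.x; print('probe',q,np.round(f(q),1))
g=pp(q,(-.042,0,.15+.0391)); yaw=q[2]+np.pi/2; print('target TCP',g,yaw)
if __name__=='__main__':
    plan(g,down(yaw),0,mm=20)
E
python3 pf.py
```

```text
probe [ 0.56990468 -0.2049779  -0.02003613] [ 1.2 -0.3 -0.2 -0.1 -0.3 -0.2  1.6 -0.5 -1.3  1.2 -0.3  0.5]
target TCP [ 0.52791311 -0.20413644  0.1891    ] 1.5507602006125871
[-1.0, 17.4, 8.1, 0.02, -0.05, 0.29, 0]
[-1.0, 17.4, 8.1, 0.02, -0.05, 0.29, 0]
[-0.9, 17.4, 8.1, 0.02, -0.05, 0.29, 0]
[-0.8, 17.4, 8.1, 0.02, -0.05, 0.29, 0]
[-0.7, 17.4, 8.1, 0.02, -0.05, 0.29, 0]
[-0.6, 17.4, 8.1, 0.02, -0.05, 0.29, 0]
```

>>> jog_arm(deltas=[[[-1, 12, 14, 0, 0, 0.3, 0], [-1, 15, 12, 0, 0, 0.3, 0], [-1, 15, 10, 0, 0, 0.3, 0], [-1, 15, 6, 0, 0, 0.3, 0], [-1, 12, 3, 0, 0, 0.3, 0]]])

```text
clock: 12.85
eef_pos: [0.4972, -0.1996, 0.19]
tool_rot: [0.711, 0.703, 0.004, 0.0]
ft_force: [-0.1, -0.5, -1.7]
grip_width: 0.0112
```

```bash
python3 pf.py
```

```text
probe [ 0.56987869 -0.20495374 -0.02004219] [ 1.2 -0.3 -0.2 -0.1 -0.3 -0.2  1.6 -0.5 -1.3  1.2 -0.3  0.5]
target TCP [ 0.52788712 -0.20411202  0.1891    ] 1.5507541384328156
[-2.1, 15.3, 0.5, 0.15, -0.14, 0.23, 0]
[-2.0, 15.4, 0.5, 0.15, -0.14, 0.23, 0]
```

>>> jog_arm(deltas=[[[-2, 13, 0, 0.1, -0.1, 0.2, 0], [-2, 12, -1, 0.1, -0.1, 0.2, 0], [0, 3, -1, 0, 0, 0, 0], [0, 0, 0, 0, 0, 0, 0], [0, 0, 0, 0, 0, 0, 0]]])

```text
clock: 13.35
eef_pos: [0.5288, -0.2009, 0.1884]
tool_rot: [0.712, 0.702, 0.001, -0.002]
ft_force: [-0.1, 0.3, -1.6]
grip_width: 0.0112
```

```bash
python3 pf.py; python3 w.py w8
python3 - <<'E'
from h import *
import json
o=get_obs(); print(o['joint_vel'],o['ft_force'])
camera('scene'); save(camera('scene'),'s8'); im=cv2.imread('pics/s8.png')[110:300,120:400]; a=cv2.resize(im,None,fx=1.5,fy=1.5)
b=cv2.imread('pics/w8.png')[60:420,100:520]
H=max(a.shape[0],b.shape[0]); pad=lambda i:cv2.copyMakeBorder(i,0,H-i.shape[0],0,0,0)
c=np.hstack([pad(a),pad(b)]); k=790/c.shape[1]; cv2.imwrite('pics/c8.png',cv2.resize(c,None,fx=k,fy=k))
E
```

```text
probe [ 0.56988266 -0.20495479 -0.0200326 ] [ 1.2 -0.3 -0.2 -0.1 -0.3 -0.2  1.6 -0.5 -1.3  1.2 -0.3  0.5]
target TCP [ 0.52789108 -0.20411347  0.1891    ] 1.5507637297236065
[-3.3, -0.8, -0.7, -0.09, -0.19, 0.3, 0]
13.35 [ 0.5288 -0.2009  0.1884] [ 7.123e-01  7.018e-01  7.000e-04 -1.700e-03]
[-0.00707675 -0.00757607 -0.00415342  0.00249611 -0.00106859 -0.00080102] [ 0.42165347 -0.73937429 -2.39692175]
```

View pics/c8.png

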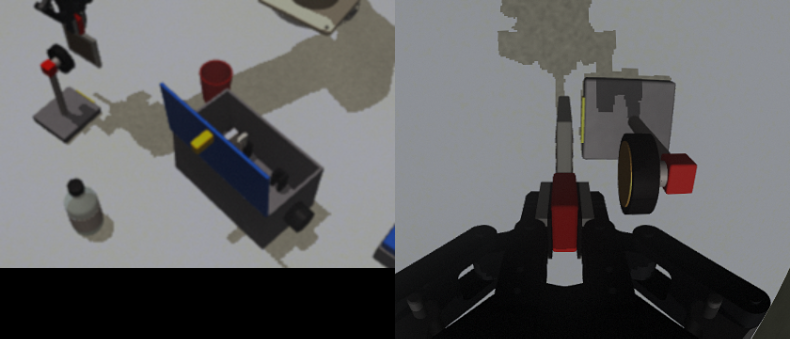

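The plate is in front of the window in both views, with a visible gap to the head. The spare is in its slot and the flap is leaning back. I'll make one small side correction and a reprojection check.

>>> jog_arm(deltas=[[[-3, -1, -0.7, 0, 0, 0.3, 0], [0, 0, 0, 0, 0, 0, 0], [0, 0, 0, 0, 0, 0, 0], [0, 0, 0, 0, 0, 0, 0]]])

```text
clock: 13.9
eef_pos: [0.5265, -0.2048, 0.1904]
tool_rot: [0.715, 0.699, 0.001, -0.001]
ft_force: [0.3, 0.2, -1.7]
grip_width: 0.011
```

```bash
python3 pf.py
python3 - <<'E'
from pf import *
o8=json.load(open('w8.json'))
E=np.array([proj('wrist',pp(q,(0,.022*np.cos(t),.15+.022*np.sin(t))),o8) for t in th]); print('window bbox pred w8',E.min(0),E.max(0))
im=cv2.imread('pics/w8.png'); h=cv2.cvtColor(im,cv2.COLOR_BGR2HSV)[190:300,325:400]
m=cv2.inRange(h,(8,90,20),(28,255,255)); v,u=np.where(m); print('seen brass',np.percentile(u,[2,98])+325,np.percentile(v,[2,98])+190)
o=get_obs(); T=R.from_quat(o['tool_rot']); mid=np.array(o['eef_pos'])+T.apply([0,0,.0391]); d=mid-pp(q,(0,0,.15)); c,s_=np.cos(q[2]),np.sin(q[2])
print('mid in window frame',[c*d[0]+s_*d[1],-s_*d[0]+c*d[1],d[2]],'tilt',T.as_matrix()[2,2],np.abs(o['joint_vel']).max(),o['grip_width'],o['ft_force'])
E
```

```text
probe [ 0.5698741  -0.20494671 -0.02003348] [ 1.2 -0.3 -0.2 -0.1 -0.3 -0.2  1.6 -0.5 -1.3  1.2 -0.3  0.5]
target TCP [ 0.52788252 -0.20410536  0.1891    ] 1.5507628483680873
[0.7, 1.4, 1.3, -0.02, -0.16, -0.13, 0]Traceback (most recent call last):
  File "<stdin>", line 1, in <module>
  File "pf.py", line 12, in <module>
    r=least_squares(f,[.57,-.205,0],loss='soft_l1'); q=r.x; print('probe',q,np.round(f(q),1))
    return func(*args, **kwargs)
    result = trf(vector_fun.fun, vector_fun.jac, x0, f0, J0, lb, ub, ftol, xtol,
                 gtol, max_nfev, x_scale, loss_function, tr_solver,
                 tr_options.copy(), verbose, callback=callback_wrapped)
    return trf_no_bounds(
        fun, jac, x0, f0, J0, ftol, xtol, gtol, max_nfev, x_scale,
        loss_function, tr_solver, tr_options, verbose, callback=callback)
    J = jac(x)
    self._update_jac()
    ~~~~~~~~~~~~~~~~^^
    self.J = self.jac_wrapped(xp_copy(self.x), f0=self.f)
             ~~~~~~~~~~~~~~~~^^^^^^^^^^^^^^^^^^^^^^^^^^^^
    J, dct = approx_derivative(
             ~~~~~~~~~~~~~~~~~^
        self.fun,
   
[... 523 characters left out ...]
x, *self.args, **self.kwargs))
                      ~~~~~~~~^^^^^^^^^^^^^^^^^^^^^^^^^^^^^^
    return np.atleast_1d(self.fun(x))
                         ~~~~~~~~^^^
    return self.f(x, *self.args, **self.kwargs)
           ~~~~~~^^^^^^^^^^^^^^^^^^^^^^^^^^^^^^
  File "pf.py", line 10, in f
    ft=[proj('wrist',pp(q,l),o)-px(*u) for l,u in (((-.02,.045,.018),(98,50)),((.08,.045,.018),(420,82)),((-.02,-.045,.018),(65,378)),((.035,0,.018),(268,228)))]
        ~~~~^^^^^^^^^^^^^^^^^^^
  File "h.py", line 17, in proj
    m,f=K(n)
        ~^^^
  File "h.py", line 6, in K
    m=camera_model(n); f=210/np.tan(np.radians(m['fovy'])/2); return m,f
ValueError: time passes only in moves, steps and waits
```

`camera_model` refused to go on being called without time passing, because my fit calls it so often. I'll repeat the check with the fitted values hard-coded.

Run:
```python
from plan import *
import json
q=(.5699,-.2050,-.020); o8=json.load(open('w8.json'))
save(camera('wrist'),'w9')
o=get_obs(); T=R.from_quat(o['tool_rot']); M=T.as_matrix(); mid=np.array(o['eef_pos'])+T.apply([0,0,.0391]); d=mid-np.array([q[0],q[1],.15]); c,s=np.cos(q[2]),np.sin(q[2])
print('mid in window frame',[c*d[0]+s*d[1],-s*d[0]+c*d[1],d[2]],'tilt',np.arccos(-M[2,2]),'face',np.arccos(abs(M[0,1]*c+M[1,1]*s)),np.abs(o['joint_vel']).max(),o['grip_width'],o['ft_force'])
h=cv2.cvtColor(cv2.imread('pics/w9.png'),cv2.COLOR_BGR2HSV)[190:300,325:400]
m=cv2.inRange(h,(8,90,20),(28,255,255)); v,u=np.where(m); print('seen brass',np.percentile(u,[2,98])+325,np.percentile(v,[2,98])+190)
print('pred centre',proj('wrist',[q[0],q[1],.15],o),'top/bot y',proj('wrist',[q[0],q[1]+.022,.15],o),proj('wrist',[q[0],q[1]-.022,.15],o))
```

```text
mid in window frame [np.float64(-0.04342796988029563), np.float64(-0.0005477845059996222), np.float64(0.0012762046883395273)] tilt 0.0027035820198827954 face 0.002278066585202943 0.0024839713107382747 0.011148756177128826 [-0.83757009 -0.43221844 -2.313906  ]
seen brass [341. 355.] [205. 269.]
pred centre [347.8452336  237.36282183] top/bot y [349.65376354 203.82864399] [345.7542062  268.10942847]
```

Reprojection agrees: the brass window spans rows 205–269, against a predicted 204–268. The pose is good, so I'm handing in.

```bash
python3 -c "
from workcell import *
print(job_done())"
```

```text
the job is handed in; nothing more can be done
None
```

I handed the job in at about 14 s of the 58 s allowed, with the used plate held in front of the window. `job_done` gives no verdict, so the result below rests on my own checks.

**What I did:** I swung the flap back to about 1.75 rad by its yellow block. I then pinched the red tab in the +y slot, drew the plate straight up, carried it over and turned it to face the window.

**Last checks:**
- **Position:** the plate's middle was about 43 mm in front of the window, under 1 mm off to the side and about 1 mm high. This comes from the arm pose and the grasp height, not from a direct measurement of the plate.
- **Angle:** upright and face-on to within 0.01 rad, judged from the gripper's orientation.
- **Hold:** the joints were almost still and the fingers were closed on the tab at 11 mm. The force reading showed little more than the plate's weight.
- **Window:** its position in the last wrist picture matched the fitted position to about 1 pixel.
- **Surroundings:** in the last view the spare was in its slot and nothing looked moved. I did not measure the bottle, cup or tip box against their starting positions.

**What disagreed or failed:**
- My first estimates of the box and window, from the fixed cameras, were off by up to about a centimetre. Closer wrist views settled both.
- The arm also drifted 5 to 13 mm on some moves, which I corrected.
- One check script stopped because it called `camera_model` too often without time passing. I re-ran that check successfully with stored values.

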